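# Set the length stop on the sawing jig and bring the batten up to it

### The arm

A 6-joint arm with a two-finger parallel gripper is mounted at the origin on the work surface. World frame = base frame: x ahead of the robot, y to its left, z up, the work surface at z = 0. Lengths are in mm, angles in rad, forces in N, time in s.
With the tool pointing down it reaches from about 375 to 900 mm from the base axis. Payload 3.1 kg.
Tool frame: the origin (TCP) lies on the centre line of the jaws, within the pads' length; the fingertips stand 17 mm ahead of it and the grasp point (between the pads) lies 2 mm behind it; z points along the fingers, y is the line along which they close (so a half turn about z gives the same grasp; the last joint's range is limited). The gripper opens to 87 mm and grips with 3 to 60 N. Pads are 19 mm wide; open, the fingers measure 117 mm over their backs; the gripper's body (75 mm by 190 mm) begins 51 mm behind the grasp point.
Start: joints at [-1.3, 0.527, 1.433, -0, 1.181, -0.178], TCP at [271.196, -563.071, 239.548] pointing down, gripper open.
Joint ranges: [-3.08, 3.08], [-0.75, 2.2], [0.22, 2.44], [-1.43, 4.57], [0, 2.65], [-2.85, 2.85]. Speed limits (rad/s): [2.79, 2.79, 3.14, 3.14, 3.14, 3.14].

### API

Orientations are given as a unit quaternion [x, y, z, w].
In Python, from station import r gives the robot as it stands.
- The arm moves only by the tool apply_moves, never from a script. Its argument "increments" is a list of rows, each a list of 3 entries, a list of its own where there are three numbers: the shift along the world's x, y, z in units of 2 cm (1.0 is 2 cm), then the turn, a rotation vector about the world's x, y, z in units of 0.1 rad (1.0 is 0.1 rad), then the opening, from 0 (shut) to 1 (fully open). A call has exactly 10 rows; each row shifts and turns the commanded pose from where the row before left it; what a row does not reach is not made up. A row lasts 1/8 s, in which the tool goes at most 62.5 mm and 10.7 degrees, less where a joint would pass 70% of its speed; a pose out of reach is approached as far as the arm can. A call with a number of a shift or a turn outside -1 to 1 is refused whole. A call with a gripper value outside its range is refused whole. The fingers move at their own pace and stop on an object; the grip force is fixed at half the most. Time passes only in rows, so rows that do not move let the fingers close, or fill a call up. It gives the time, the measured TCP pose, the force, the opening and the grip force at its end, in the units of the state.
- r.read_state(): the state, without advancing time (a new reading comes with each control period).
- r.read_camera(name): name is "side" or "top"; returns a dict with "frame" (400x640x3 uint8, red, green, blue), "fx", "fy", "cx", "cy" (pixels), "view" (4x4, takes a point from world to camera coordinates). Camera axes: x right, y down, z forward; pixel columns grow to the right and rows downward; lengths in mm; the calibration is good to about 2 mm. A picture is of the moment at which its call begins. There is no depth.
- r.finish_job(): hands the job in; it is judged then, once.
Trained networks look in the newest picture that a camera, given by its name, has taken for a name from the list of things; names that differ only in an ending like _2 or _b are one class to them, and where a whole thing is asked for, a point or a joint stands for the part that bears it (a point fixed in the world has none). Each returns a list of dicts, best first, with "score" (0 to 1); they miss things now and then, are a little off and sometimes report something else, mostly with a low value. They report only what shows in the picture. A call takes as long as a camera call. They do not tell look-alikes from the thing itself.
- r.look_for(camera, target): "extent" ([left, top, width, height] in pixels, round what is visible of it).
- r.pinpoint(camera, target): "position" ([row, column] in pixels: a listed point, or the origin of a listed thing).
The state is a dict: "clock": time; "qpos": joint angles; "joint_velocities": joint speeds; "effort": joint torques, N m; "tool_pos": TCP position; "orientation": TCP orientation; "force": force on the tool from outside, world axes, zero at the start; "wrist_torque": the same for the moment, N m; "width": opening from 0.0 (shut) to 1.0 (fully open); "grasp_force": force on a finger pad.
Only numpy, scipy, OpenCV 4.12 (cv2) and the standard library are available. Lean on these libraries where they do the work, as an engineer would, in place of code of your own. Each camera call takes 0.05 s, during which the arm holds its last target. There are 200 camera calls.

### The job

Get the sawing jig ready for the next cut: slide the length stop along its rail until its white pointer is in line with the red clip (not the blue one), then swing its yellow arm down over the bed as far as it goes. Then slide the batten along the fence until its end touches the lowered arm, keeping the stop on the red mark, and do not disturb the paint tin, jar, tape measure or screwdriver.

Things in the scene. Friction and masses are not known exactly. Their poses are not given: they have to be found in the camera images.
- jig: Fixed sawing jig: dark wooden bed, top at z = 18 mm, with a 40 mm thick aluminium fence along its far side, top at z = 50 mm. Origin at table level below the fence's front face; y axis along that face, x away from the robot. Bed from x = -100 to 0, fence x = 0 to 40, both y = -420 to 280 mm. Dark saw kerf at y = -100 mm.
- stop_carriage (a joint): Place of the length stop on its rail on the fence, 0 to 0.24 m towards jig +y; pointer at jig y = joint - 0.020. A black block, 42 mm in x, centred at jig x = 20 mm, in y from 70 mm on the -y side of the pointer to 30 mm on its +y side, top at z = 79 mm; carries the grip and the arm. About 8 N of friction; stays where it is left.
- stop_grip (a point): Centre of the top of the steel grip that stands on the black block, in line with the pointer: 26 mm (jig x) by 18 mm (jig y), from z = 79 to z = 114 mm. 42 mm of free space on its -y side before the yellow arm, open on its +y side.
- stop_pointer (a point): The white pointer line on the far (+x) side of the black block, at z = 64 mm, level in y with the grip's centre.
- stop_arm (a joint): Angle of the yellow arm about its hinge along jig y: 0 = folded up, leaning 20 degrees back past upright; 1.92 = down, level across the bed, at its end stop. Stays where left (0.07 N m friction). A bar reaching 61 mm from the hinge, 18 wide, 12 thick; under its outer 40 mm a plate 14 mm thick (y), reaching to z = 26 mm when down and pointing to the robot when folded.
- flip_hinge (a point): Centre of the arm's hinge: at jig x = 5 mm, z = 65 mm, 60 mm on the -y side of the pointer.
- flip_tip (a point): Far end of the arm's bar, on its back (the side that is on top when seated, and looks away from the robot when folded up).
- stop_face (a point): Centre of the arm plate's -y face, which the batten's end must meet: 67 mm on the -y side of the pointer.
- red_mark: The red clip behind the rail, with a pointed tip at z = 58 mm, 48 mm in +x from the body's origin. Its origin lies on the line of the fence's front face at table level and its axes are parallel to the jig's; the pointer must come to the same jig y.
- blue_mark: The blue clip, of the same shape as the red one. Not to be used for this cut.
- batten: Loose pale wooden batten lying on the bed along the fence, on the -y side of the stop: 44 mm (its x) by 260 mm (its y, along the fence) by 28 mm high, 0.15 kg. Origin at the centre of its underside.
- paint_tin: Bystander: tin with a green label, 100 mm across, 110 mm high. Origin at the centre of its underside.
- screw_jar: Bystander: glass jar with a black lid, 64 mm across, 75 mm high. Origin at the centre of its underside.
- tape_measure: Bystander: orange tape measure, 65 by 40 mm, 62 mm high. Origin at the centre of its underside.
- screwdriver: Bystander: screwdriver with a green handle, lying on the table beyond the fence, along its own x axis.
There are look-alikes about, which are no part of the job. Of the things that look like the red_mark, take the one that is farthest to the robot's left at the start.

How it is judged:
By the outcome, as a careful person would: the job done as asked, in the order asked, and still so for the second after the job is handed in, with the robot touching nothing.
It also fails if it takes over 72 s, if anything falls off the work surface, if the arm or the gripper's body presses on something with over 40 N, if the wrist force passes 120 N, or if a joint passes its speed limit or range.

## Working session

There is one attempt and no reset: what is moved stays moved. The work goes in short steps, Python scripts to look and compute and a tool call to move; the robot and the scene stay as the last step left them, time stands still between calls to the robot, and variables do not carry over. Pictures are saved under pics/ and viewed, at most 10 in all, crops included, and the job is handed in when it is done.

Besides the shell and the picture viewer there is one more tool, called after "Emit:" as name(argument=value, ...), one argument or row to a line, values as JSON. apply_moves: Moves the arm, as the interface text tells. Shifts and turns lie within -1 to 1; 1 stands for 2 cm of shift or 0.1 rad of turn. Its arguments: {"type":"object","properties":{"increments":{"type":"array"}},"required":["increments"]}

```bash
mkdir -p pics; ls; cat > h.py <<'E'
import numpy as np, cv2
from station import r
def ray(c,row,col):
    V=np.array(c["view"]);R=V[:3,:3];t=V[:3,3]
    d=R.T@np.array([(col-c["cx"])/c["fx"],(row-c["cy"])/c["fy"],1]);return -R.T@t,d
def atz(c,row,col,z):
    o,d=ray(c,row,col);return o+d*(z-o[2])/d[2]
def tri(c1,p1,c2,p2):
    o1,d1=ray(c1,*p1);o2,d2=ray(c2,*p2)
    s=np.linalg.lstsq(np.c_[d1,-d2],o2-o1,rcond=None)[0]
    a,b=o1+s[0]*d1,o2+s[1]*d2;return (a+b)/2,np.linalg.norm(a-b)
def proj(c,p):
    q=np.array(c["view"])@np.r_[p,1];return c["fy"]*q[1]/q[2]+c["cy"],c["fx"]*q[0]/q[2]+c["cx"]
def save(c,n,box=None,k=1):
    f=c["frame"][:,:,::-1]
    if box:f=f[box[0]:box[1],box[2]:box[3]]
    cv2.imwrite("pics/"+n,cv2.resize(f,None,fx=k,fy=k,interpolation=cv2.INTER_CUBIC))
E
python3 - <<'E'
from h import *
np.set_printoptions(precision=1,suppress=True)
print(r.read_state())
C={n:r.read_camera(n) for n in("top","side")}
for n,c in C.items():
    save(c,n+"0.png"); print(n,c["fx"],"cam at",ray(c,0,0)[0])
    for t in "jig stop_grip stop_pointer flip_hinge flip_tip stop_face red_mark blue_mark batten paint_tin screw_jar tape_measure screwdriver".split():
        print(t,[(np.round(q["position"]).astype(int).tolist(),round(q["score"],2)) for q in r.pinpoint(n,t)[:4]])
E
```

```text
pics
{'clock': 0.0, 'qpos': array([-1.3,  0.5,  1.4, -0. ,  1.2, -0.2]), 'joint_velocities': array([0., 0., 0., 0., 0., 0.]), 'effort': array([  0. , -44. , -17.7,   0.1,   0.1,  -0. ]), 'tool_pos': array([ 271. , -562.4,  238.6]), 'orientation': array([ 1. ,  0.2, -0. , -0. ]), 'force': array([-0.1,  0.4,  0.4]), 'wrist_torque': array([0. , 0. , 0.1]), 'grasp_force': 0.0, 'width': 1.0048037688844196}
top 515.7053199405456 cam at [ 451.8   38.8 1243.2]
jig [([207, 319], 0.78)]
stop_grip [([192, 267], 0.87), ([280, 246], 0.65)]
stop_pointer [([194, 294], 0.65)]
flip_hinge [([204, 296], 0.71)]
flip_tip [([193, 294], 0.73)]
stop_face [([144, 395], 0.6), ([207, 294], 0.55)]
red_mark [([143, 398], 0.33)]
blue_mark []
batten [([223, 419], 0.6)]
paint_tin [([279, 244], 0.6)]
screw_jar [([144, 396], 0.68)]
tape_measure [([277, 348], 0.56)]
screwdriver [([135, 294], 0.76)]
side 407.6976023744849 cam at [566.8 708.3 677.9]
jig [([236, 311], 0.84)]
stop_grip [([235, 298], 0.62)]
stop_pointer [([251, 286], 0.71), ([217, 379], 0.43)]
flip_hinge [([227, 310], 0.57), ([248, 227], 0.34)]
flip_tip [([212, 299], 0.61)]
stop_face [([215, 312], 0.6), ([213, 381], 0.29)]
red_mark []
blue_mark []
batten [([166, 327], 0.92), ([301, 388], 0.52)]
paint_tin [([299, 389], 0.92)]
screw_jar [([179, 257], 0.62)]
tape_measure []
screwdriver [([247, 227], 0.67)]
```

View pics/top0.png

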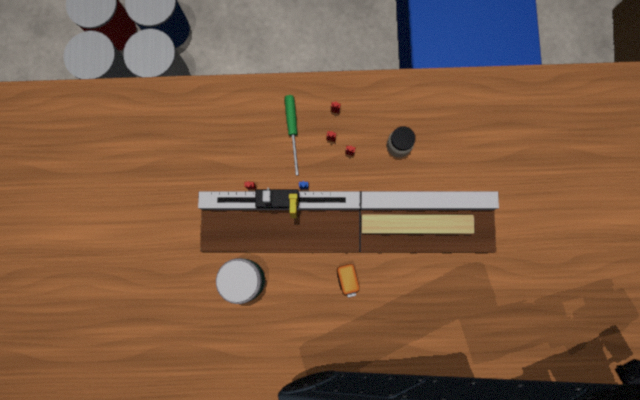

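View pics/side0.png

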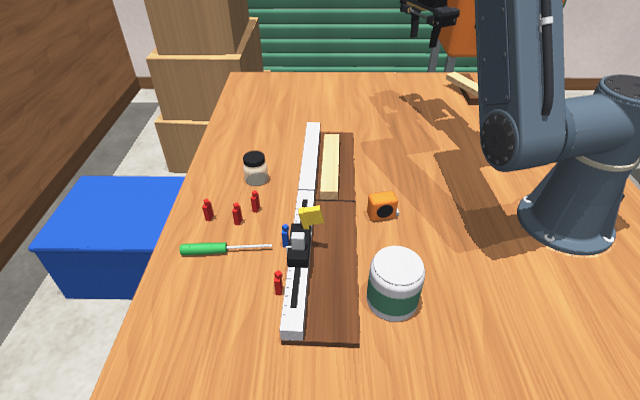

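Top view: candidates for red_mark are (row, col) (185,250), right behind the rail and farthest left, and three on the open table at (107,335), (136,331), (150,350). The blue clip is at (185,304). The description picks (185,250). The stop's grip is at about (195,267), the arm at (203,293) and the batten at (224,418). In the side view, the chosen red clip is at (283,278). Next, a close crop to check.

```bash
python3 - <<'E'
from h import *
np.set_printoptions(precision=1,suppress=True)
C={n:r.read_camera(n) for n in("top","side")}
a=cv2.resize(C["top"]["frame"][172:262,195:355],None,fx=5,fy=5,interpolation=cv2.INTER_CUBIC)[:300]
a=cv2.resize(C["top"]["frame"][175:225,235:315],None,fx=10,fy=10,interpolation=cv2.INTER_CUBIC)[:300]
b=cv2.resize(C["side"]["frame"][200:300,250:350],None,fx=3,fy=3,interpolation=cv2.INTER_CUBIC)
m=np.zeros((600,800,3),np.uint8);m[:300]=a;m[300:,:300]=b
cv2.imwrite("pics/crop.png",m[:,:,::-1])
t=C["top"];f=t["frame"].astype(int);s=C["side"]["frame"].astype(int)
def comps(f,m,n):
    k,l,st,ce=cv2.connectedComponentsWithStats(m.astype(np.uint8))
    for i in range(1,k):
        if st[i,4]>8: print(n,st[i],ce[i][::-1])
for nm,g in(("top",f),("side",s)):
    sub=g.copy(); 
    R,G,B=g[...,0],g[...,1],g[...,2]
    comps(g,(R>110)&(G<60)&(B<60),nm+" red")
    comps(g,(B>100)&(R<60)&(G<110),nm+" blue")
    comps(g,(R>170)&(G>140)&(B<80),nm+" yel")
# fence: bright in top, edges per column
hsv=cv2.cvtColor(t["frame"],cv2.COLOR_RGB2GRAY).astype(float)
for col in (210,240,350,380,420,460,490):
    g=hsv[180:260,col]; d=np.diff(g); print(col,"rise",180+np.argmax(d[:20])+.5,"fall",180+np.argmin(d[:40])+.5, f[180:230:3,col].sum(1)//3)
print(f[200,190:210].sum(1)//3,f[200,488:508].sum(1)//3)
E
```

```text
top red [332 103   8   5  26] [104.7 335.7]
top red [327 133   9   4  22] [134.7 331.3]
top red [347 147   8   5  16] [149.2 350.5]
top red [245 183   9   4  21] [184.8 249.4]
top blue [ 409    0  132   68 8405] [ 32.6 473.4]
top blue [300 183   8   4  28] [184.4 303.3]
top yel [290 195   6   3  18] [196.  292.5]
top yel [291 199   4  13  52] [205.  292.5]
side red [251 192   7  20  83] [201.7 253.9]
side red [203 201   8  20  81] [210.  206.2]
side red [233 205   7  20  84] [214.6 235.8]
side red [275 273   7   7  26] [276.  277.9]
side red [274 281   8  14  79] [287.5 277.5]
side blue [282 226   6   6  25] [228.6 284.8]
side blue [282 233   6  14  66] [239.2 284.5]
side blue [  29  248  124   51 4678] [270.6  94.8]
side yel [369 191  29  14 207] [197.1 383.5]
side yel [299 209  21   5  23] [211.3 309.2]
210 rise 191.5 fall 207.5 [102 104 101 103 163 181 181 180 182 163  41  60  58  61  58  61  60]
240 rise 190.5 fall 196.5 [108 105 100 106 172 178  34  41 180 164  45  59  60  57  59  58  54]
350 rise 191.5 fall 207.5 [106 100 102 103 173 182 181 181 180 163  43  61  64  64  63  64  61]
380 rise 191.5 fall 207.5 [101  97 100 106 171 180 183 182 182 163  38  72 158 161 155 154 151]
420 rise 191.5 fall 207.5 [103 104 106 104 171 180 182 182 179 165  38  60 159 154 158 156 152]
460 rise 191.5 fall 207.5 [101 101 104 108 171 181 181 179 177 164  40  60 149 153 153 153 148]
490 rise 191.5 fall 207.5 [104 105 101 106 167 181 178 181 180 163  39  55  57  57  56  53  53]
[102 105 105 107 104 104 102 108 140 172 182 178 182 183 181 180 179 182
 182 177] [181 180 179 179 180 179 181 179 178 170 139 109 104 103 105 106 106 104
 104 105]
```

View pics/crop.png

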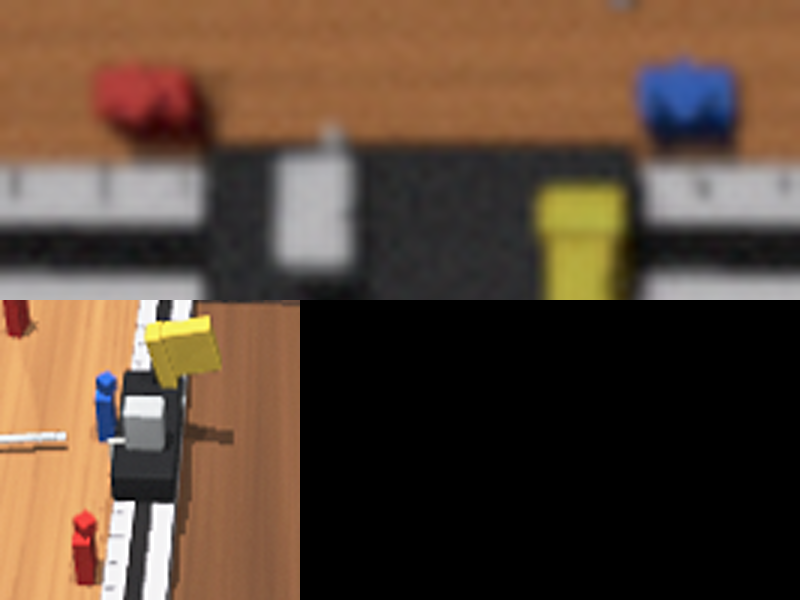

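The crop confirms the choice: the red clip's tip is at top (186,250), with the blue one well apart at (185,303). The stop's pointer shows white at (188,268), with the grip top at (196,266.5) and the arm folded.

```bash
python3 - <<'E'
from h import *
np.set_printoptions(precision=1,suppress=True)
C={n:r.read_camera(n) for n in("top","side")}
t,s=C["top"],C["side"]
g=cv2.cvtColor(t["frame"],cv2.COLOR_RGB2GRAY).astype(float)
def sub(v,lev):  # first crossing
    i=np.where((v[:-1]-lev)*(v[1:]-lev)<=0)[0][0];return i+(lev-v[i])/(v[i+1]-v[i])
L=np.mean([190+sub(g[q,190:210],142) for q in(196,203,194)])
R=np.mean([490+sub(g[q,490:508],142) for q in(196,200,203)])
F=[(c,205+sub(g[205:212,c],110),186+sub(g[186:196,c],142)) for c in(205,225,355,380,420,460,490)]
for c,f,b in F: print(c,"front",atz(t,f,c,50),"back",atz(t,b,c,50))
print("ends",atz(t,199,L,50),atz(t,199,R,50))
print("grip top",atz(t,196,266.3,114),"pointer",atz(t,188,267.9,64))
print("red tip",atz(t,186,249.6,58),"blue",atz(t,185.5,303,58), "red side tip", )
print("tri red",tri(t,(185.5,249.6),s,(274,278)),"blue",tri(t,(185.5,303.2),s,(227,285)))
print("yellow end", atz(t,195,293,126), atz(t,212,293,100))
for p in((214,361.5),(234,361.5),(214,474),(234,474)): print("batten",atz(t,*p,46))
for n,p,z in(("tin",(281,240),110),("jar",(138,403),75),("tape",(279,348),62)):print(n,atz(t,*p,z))
E
```

```text
205 front [602.4 311.7  50. ] back [642.  311.8  50. ]
225 front [601.2 264.8  50. ] back [640.8 264.7  50. ]
355 front [592.7 -38.6  50. ] back [632.4 -40.   50. ]
380 front [591.  -96.6  50. ] back [630.4 -98.3  50. ]
420 front [ 588.5 -189.2   50. ] back [ 627.6 -191.4   50. ]
460 front [ 585.9 -281.6   50. ] back [ 625.2 -284.2   50. ]
490 front [ 584.1 -350.8   50. ] back [ 623.2 -353.7   50. ]
ends [623.8 327.9  50. ] [ 604.2 -370.7   50. ]
grip top [617.  160.8 114. ] pointer [643.  162.3  64. ]
red tip [649.9 205.6  58. ] blue [647.5  81.   58. ] red side tip
tri red (array([654.2, 206.9,  48.7]), np.float64(3.0036614282879706)) blue (array([650.2,  80.7,  51.8]), np.float64(3.216022170284082))
yellow end [615.8 100.9 126. ] [581.3 103.1 100. ]
batten [578.4 -53.4  46. ]
batten [531.8 -51.6  46. ]
batten [ 571.2 -314.1   46. ]
batten [ 524.8 -310.9   46. ]
tin [432.5 220.9 110. ]
jar [ 749.7 -154.1   75. ]
tape [429.9 -16.1  62. ]
```

```bash
python3 - <<'E'
from h import *
from scipy.spatial.transform import Rotation as Ro
s=r.read_state();M=Ro.from_quat(s["orientation"]).as_matrix();print(M.round(4));
y=M[:2,1];print("tool y yaw",np.arctan2(y[1],y[0]))
J=np.array([[1,.0276],[-.0276,1]]);o=np.array([595.1,49])
print("grip",o+J@[20,113.5],"hinge@goal",o+J@[5,98.3],"behind",o+J@[50,98.3],"tip down",o+J@[-45,98.3])
E
```

```text
[[ 0.9009  0.4339 -0.    ]
 [ 0.4339 -0.9009 -0.    ]
 [-0.      0.     -1.    ]]
tool y yaw -1.121932718519152
grip [618.2326 161.948 ] hinge@goal [602.81308 147.162  ] behind [647.81308 145.92   ] tip down [552.81308 148.542  ]
```

Emit:
apply_moves(
  increments=[
    [[0.43,0.9,0],[0,0,-0.12],0.5],
    [[0.43,0.9,0],[0,0,-0.12],0.5],
    [[0.43,0.9,0],[0,0,-0.12],0.5],
    [[0.43,0.9,0],[0,0,-0.12],0.5],
    [[0.43,0.9,0],[0,0,-0.12],0.5],
    [[0.43,0.9,0],[0,0,-0.12],0.5],
    [[0.43,0.9,0],[0,0,-0.12],0.5],
    [[0.43,0.9,0],[0,0,-0.12],0.5],
    [[0.43,0.9,0],[0,0,-0.12],0.5],
    [[0.43,0.9,0],[0,0,-0.12],0.5],
  ],
)

```text
clock: 2.85
tool_pos: [357.8, -381.5, 239.7]
orientation: [0.987, 0.164, 0.0, 0.0]
force: [-0.9, -1.0, 0.1]
width: 0.501
grasp_force: 0.0
```

Emit:
apply_moves(
  increments=[
    [[0.43,0.9,0],[0,0,-0.12],0.5],
    [[0.43,0.9,0],[0,0,-0.12],0.5],
    [[0.43,0.9,0],[0,0,-0.12],0.5],
    [[0.43,0.9,0],[0,0,-0.12],0.5],
    [[0.43,0.9,0],[0,0,-0.12],0.5],
    [[0.43,0.9,0],[0,0,-0.12],0.5],
    [[0.43,0.9,0],[0,0,-0.12],0.5],
    [[0.43,0.9,0],[0,0,-0.12],0.5],
    [[0.43,0.9,0],[0,0,-0.12],0.5],
    [[0.43,0.9,0],[0,0,-0.12],0.5],
  ],
)

```text
clock: 4.1
tool_pos: [443.3, -201.5, 239.7]
orientation: [0.995, 0.104, 0.0, 0.0]
force: [0.6, -0.4, 0.2]
width: 0.5
grasp_force: 0.0
```

Emit:
apply_moves(
  increments=[
    [[0.43,0.9,0],[0,0,-0.12],0.5],
    [[0.43,0.9,0],[0,0,-0.12],0.5],
    [[0.43,0.9,0],[0,0,-0.12],0.5],
    [[0.43,0.9,0],[0,0,-0.12],0.5],
    [[0.43,0.9,0],[0,0,-0.12],0.5],
    [[0.43,0.9,0],[0,0,-0.12],0.5],
    [[0.43,0.9,0],[0,0,-0.12],0.5],
    [[0.43,0.9,0],[0,0,-0.12],0.5],
    [[0.43,0.9,0],[0,0,-0.12],0.5],
    [[0.43,0.9,0],[0,0,-0.12],0.5],
  ],
)

```text
clock: 5.35
tool_pos: [529.0, -21.5, 239.7]
orientation: [0.999, 0.044, 0.0, 0.0]
force: [0.5, 0.5, -0.9]
width: 0.503
grasp_force: 0.0
```

Emit:
apply_moves(
  increments=[
    [[0.43,0.9,0],[0,0,-0.12],0.5],
    [[0.43,0.9,0],[0,0,-0.12],0.5],
    [[0.43,0.9,0],[0,0,-0.12],0.5],
    [[0.43,0.9,0],[0,0,-0.12],0.5],
    [[0.43,0.9,0],[0,0,-0.12],0.5],
    [[0.43,0.9,0],[0,0,-0.12],0.5],
    [[0.43,0.9,0],[0,0,-0.12],0.5],
    [[0.43,0.9,0],[0,0,-0.12],0.5],
    [[0.43,0.9,0],[0,0,-0.12],0.5],
    [[0.43,0.9,0],[0,0,-0.12],0.5],
  ],
)

```text
clock: 6.6
tool_pos: [614.6, 158.4, 239.6]
orientation: [1.0, -0.016, -0.0, -0.0]
force: [1.4, 0.2, -0.1]
width: 0.498
grasp_force: 0.0
```

Emit:
apply_moves(
  increments=[
    [[0.17,0.18,-0.86],[0,0,0.05],0.5],
    [[0,0,-0.86],[0,0,0],0.5],
    [[0,0,-0.86],[0,0,0],0.5],
    [[0,0,-0.86],[0,0,0],0.5],
    [[0,0,-0.86],[0,0,0],0.5],
    [[0,0,-0.86],[0,0,0],0.5],
    [[0,0,-0.86],[0,0,0],0.5],
    [[0,0,-0.43],[0,0,0],0.5],
    [[0,0,-0.4],[0,0,0],0.5],
    [[0,0,0],[0,0,0],0.5],
  ],
)

```text
clock: 7.85
tool_pos: [618.4, 160.6, 102.1]
orientation: [1.0, -0.013, -0.0, 0.0]
force: [0.0, 0.6, 0.7]
width: 0.501
grasp_force: 0.0
```

```bash
python3 - <<'E'
from h import *
c=r.read_camera("side");save(c,"side1.png",(150,310,220,400),4)
E
```

```text
(no output)
```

View pics/side1.png

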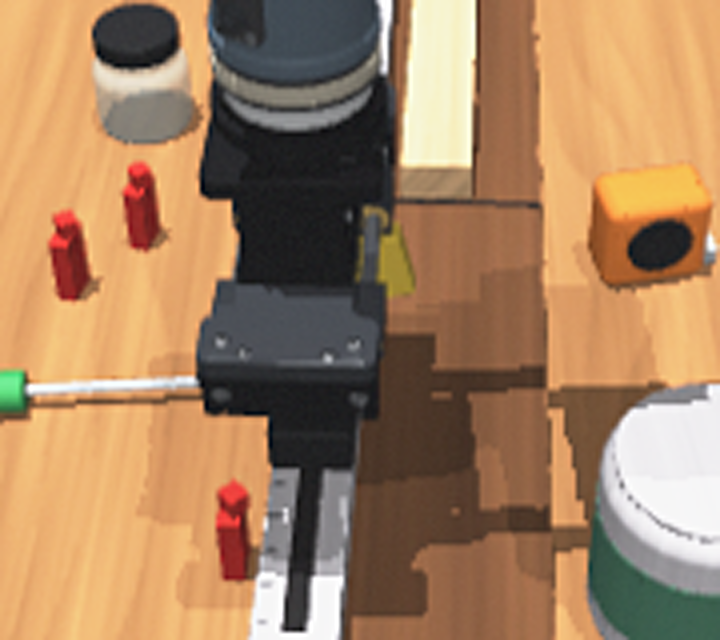

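The gripper straddles the grip, clear of the yellow arm (side px about (213,315)), and the red clip is at (282,278). Closing now.

Emit:
apply_moves(
  increments=[
    [[0,0,0],[0,0,0],0],
    [[0,0,0],[0,0,0],0],
    [[0,0,0],[0,0,0],0],
    [[0,0,0],[0,0,0],0],
    [[0,0,0],[0,0,0],0],
    [[0,0,0],[0,0,0],0],
    [[0,0,0],[0,0,0],0],
    [[0,0,0],[0,0,0],0],
    [[0,0,0],[0,0,0],0],
    [[0,0,0],[0,0,0],0],
  ],
)

```text
clock: 9.15
tool_pos: [618.7, 160.7, 102.8]
orientation: [1.0, -0.013, 0.0, -0.0]
force: [-1.4, 1.6, 4.0]
width: 0.206
grasp_force: 30.0
```

Emit:
apply_moves(
  increments=[
    [[0.01,0.27,0],[0,0,0],0],
    [[0.01,0.27,0],[0,0,0],0],
    [[0.01,0.27,0],[0,0,0],0],
    [[0.01,0.27,0],[0,0,0],0],
    [[0.01,0.27,0],[0,0,0],0],
    [[0.01,0.27,0],[0,0,0],0],
    [[0,0.27,0],[0,0,0],0],
    [[0,0.26,0],[0,0,0],0],
    [[0,0,0],[0,0,0],0],
    [[0,0,0],[0,0,0],0],
  ],
)

```text
clock: 10.4
tool_pos: [619.9, 201.2, 102.8]
orientation: [1.0, -0.013, -0.0, 0.002]
force: [-1.7, -6.2, 5.4]
width: 0.208
grasp_force: 30.0
```

```bash
python3 - <<'E'
from h import *
c=r.read_camera("top");s=r.read_camera("side")
m=np.zeros((600,800,3),np.uint8)
m[:300]=cv2.resize(c["frame"][170:200,220:300],None,fx=10,fy=10,interpolation=cv2.INTER_CUBIC)
m[300:,:500]=cv2.resize(s["frame"][250:310,240:340],None,fx=5,fy=5,interpolation=cv2.INTER_CUBIC)
cv2.imwrite("pics/c2.png",m[:,:,::-1])
E
```

```text
(no output)
```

View pics/c2.png

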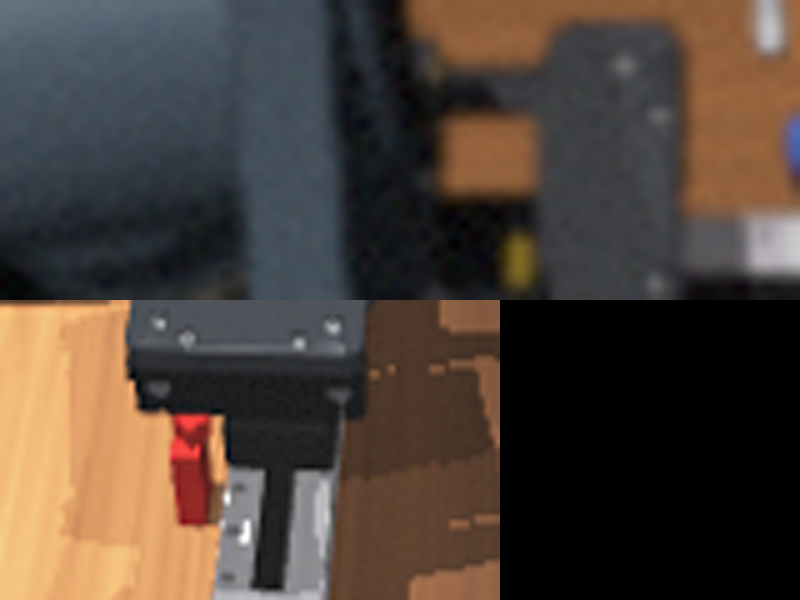

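Emit:
apply_moves(
  increments=[
    [[0,0.05,0],[0,0,0],0],
    [[0,0.05,0],[0,0,0],0],
    [[0,0.04,0],[0,0,0],0],
    [[0,0,0],[0,0,0],0],
    [[0,0,0],[0,0,0],0],
    [[0,0,0],[0,0,0],0.5],
    [[0,0,0],[0,0,0],0.5],
    [[0,0,0],[0,0,0],0.5],
    [[0,0,0.5],[0,0,0],0.5],
    [[0,0,1],[0,0,0],0.5],
  ],
)

```text
clock: 11.75
tool_pos: [619.1, 206.5, 132.3]
orientation: [1.0, -0.013, -0.001, 0.0]
force: [0.5, 0.1, 0.6]
width: 0.495
grasp_force: 0.0
```

Emit:
apply_moves(
  increments=[
    [[0,0,1],[0,0,0],0.5],
    [[0,0,1],[0,0,0],0],
    [[0,-1,1],[0,0,0],0],
    [[0,-1,0],[0,0,0],0],
    [[0,-1,0],[0,0,0],0],
    [[0,-1,0],[0,0,0],0],
    [[0,-1,0],[0,0,0],0],
    [[0,-1,0],[0,0,0],0],
    [[0,-1,0],[0,0,0],0],
    [[0,-1,0],[0,0,0],0],
  ],
)

```text
clock: 13.0
tool_pos: [619.8, 45.0, 192.5]
orientation: [1.0, -0.013, 0.0, 0.0]
force: [0.4, 0.8, 0.5]
width: 0.004
grasp_force: 0.0
```

```bash
python3 - <<'E'
from h import *
c=r.read_camera("top");s=r.read_camera("side")
m=np.zeros((600,800,3),np.uint8)
m[:300]=cv2.resize(c["frame"][177:202,235:295],(720,300),interpolation=cv2.INTER_CUBIC).repeat(1,1) if 0 else np.pad(cv2.resize(c["frame"][177:202,235:295],(720,300),interpolation=cv2.INTER_CUBIC),((0,0),(0,80),(0,0)))
m[300:,:600]=cv2.resize(s["frame"][265:295,260:320],(600,300),interpolation=cv2.INTER_CUBIC)
cv2.imwrite("pics/c3.png",m[:,:,::-1])
E
```

```text
(no output)
```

View pics/c3.png

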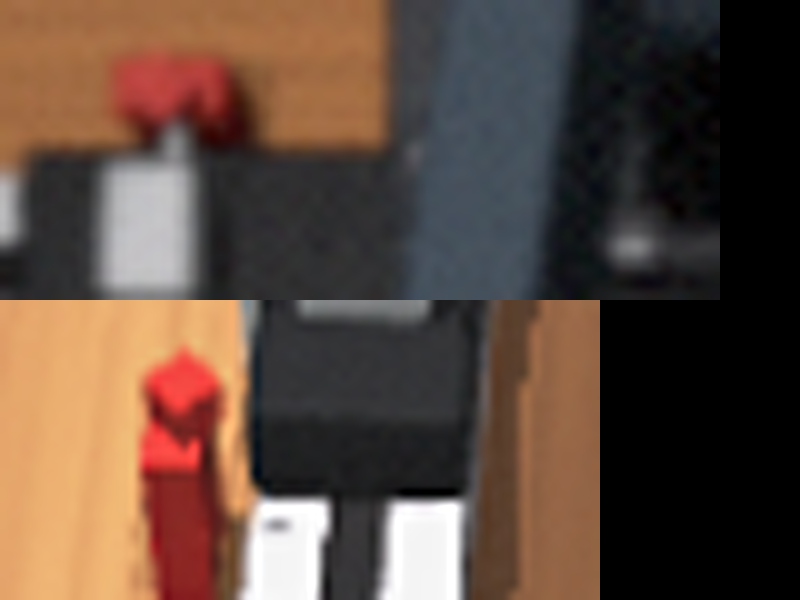

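```bash
python3 - <<'E'
from h import *
np.set_printoptions(precision=1,suppress=True,linewidth=160)
c=r.read_camera("top");s=r.read_camera("side");f=c["frame"].astype(int)
print("R-G");print("cols",np.arange(241,259))
for q in range(180,192):print(q,(f[q,241:259,0]-f[q,241:259,1]))
print("bright")
for q in range(186,191):print(q,f[q,241:259,1])
print("blue B-R cols",np.arange(297,311))
for q in range(181,190):print(q,f[q,297:311,2]-f[q,297:311,0])
for col in(243.9,254.5,298.25,308.05):print(col,[atz(c,185,col,z)[1] for z in(0,20,40,58)])
print("ptr",atz(c,188,249.3,64))
for n,cc in(("top",c),("side",s)):
  for t in("red_mark","stop_pointer","stop_grip"):print(n,t,[(np.round(q["position"],1),round(q["score"],2)) for q in r.pinpoint(n,t)[:4]], [(np.round(q["extent"],1),round(q["score"],2)) for q in r.look_for(n,t)[:5]])
for z in (0,20,40,58): print(z, "proj red o top",proj(c,[647,205,z]),"side",proj(s,[647,205,z]))
E
```

```text
R-G
cols [241 242 243 244 245 246 247 248 249 250 251 252 253 254 255 256 257 258]
180 [55 58 59 57 60 60 66 64 62 59 60 59 58 57 55 59 58 58]
181 [56 56 60 63 70 75 85 88 76 71 74 70 64 55 54 56 54 55]
182 [ 55  56  60  78 102 110 113 114 107 109 111 105  88  54  50  49  50  54]
183 [ 55  54  60  85 117 120 122 121 115 116 116 117  97  56  45  48  47  54]
184 [ 55  55  61  86 112 117 118 122 118 105  98 110 100  55  41  47  51  55]
185 [ 56  55  59  84 107 106 112 118 107  85  83 102  92  62  39  42  48  52]
186 [56 53 59 76 85 85 92 95 75 57 72 86 80 54 35 41 45 52]
187 [54 56 56 59 59 55 57 49 26 23 42 55 53 44 34 38 47 53]
188 [52 50 54 51 51 41 32 16  3  7 19 33 45 43 28 29 43 50]
189 [30 27 31 27 21 20 10  3  2  3  7 17 12 12 16 14 21 24]
190 [ 4  5  4  2  2  2  1  1  3 -1  0  3  1  2  0  3  4  5]
191 [ 0  0 -1 -1  0  1 -1  2  1  0 -3 -1  0  1 -3  0  0 -2]
bright
186 [102 105 103  80  55  42  44  58  56  37  23  34  21   8  33  64  89 103]
187 [109 107 108  99  71  45  32  57  84  59  29  21  17  12  24  57  91 107]
188 [102 102 100 102  86  59  37  74 122  90  41  18   3   2  
[... 1800 characters left out ...]
]
side stop_grip [(array([253.4, 292.7]), 0.81)] [(array([283.1, 220.7,  37.8,  65.7]), 0.65)]
0 proj red o top (np.float64(190.9819982558102), np.float64(253.22750383694813)) side (np.float64(288.66084620014226), np.float64(283.98485995054705))
20 proj red o top (np.float64(189.72342573981894), np.float64(252.1064391269169)) side (np.float64(282.53345131619267), np.float64(283.39849776271996))
40 proj red o top (np.float64(188.4240329862872), np.float64(250.94901407437044)) side (np.float64(276.20481711328824), np.float64(282.7928779410086))
58 proj red o top (np.float64(187.21801252240243), np.float64(249.87475973903582)) side (np.float64(270.32867002645924), np.float64(282.2305589576423))
```

```bash
python3 - <<'E'
from h import *
def avg(n,k=5):
    F=[r.read_camera(n) for _ in range(k)];F[0]["frame"]=np.mean([a["frame"] for a in F],0);return F[0]
c,s=avg("top"),avg("side");np.savez("avg.npz",t=c["frame"],s=s["frame"])
m=np.zeros((600,800,3))
m[:,:390]=cv2.resize(c["frame"][178:208,238:257.5.__int__()],(390,600),interpolation=cv2.INTER_LANCZOS4)
m[:,400:]=cv2.resize(s["frame"][252:288,272:296],(400,600),interpolation=cv2.INTER_LANCZOS4)
cv2.imwrite("pics/c4.png",np.clip(m,0,255)[:,:,::-1])
E
```

```text
[ WARN:0@10.666] global loadsave.cpp:1063 imwrite_ Unsupported depth image for selected encoder is fallbacked to CV_8U.
```

View pics/c4.png

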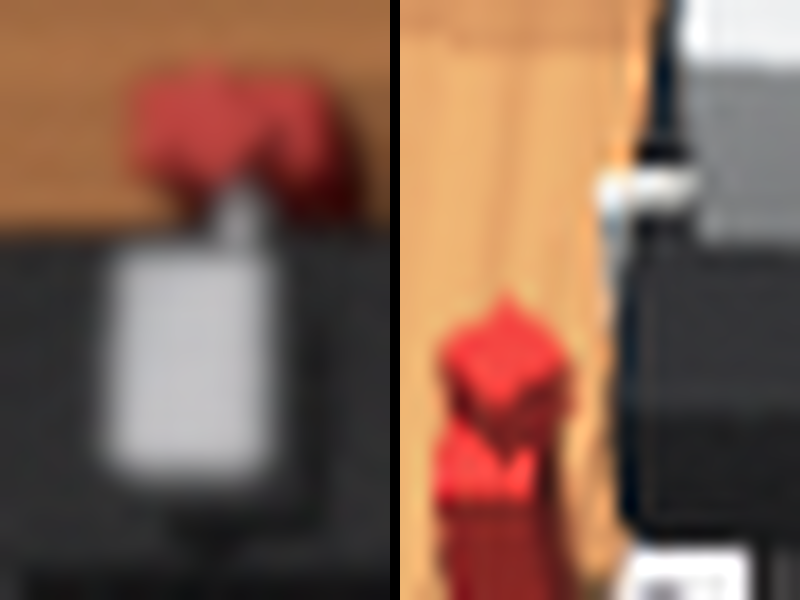

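```bash
python3 - <<'E'
from h import *
np.set_printoptions(precision=2,suppress=True)
c=r.read_camera("top");s=r.read_camera("side")
for n,p,q in(("ptr end",(187,249.3),(263,284)),("ptr root",(189.5,249.2),(263,288)),("clip diamond ctr",(184,248),(273.6,278.6)),("apex+x",(181.6,247.8),(272,274.8)),("tip-x",(186.5,248.5),(274,282))):print(n,tri(c,p,s,q))
for y in(205,209): print(y,proj(s,[648,y,64]),proj(s,[648,y,58]),proj(c,[648,y,58]),proj(c,[648,y,64]))
for p in([618,205,114],[618,205,79]):print(proj(c,p),proj(s,p))
g=np.load("avg.npz")["s"][:,:,1]
print(g[236:275,296].round(),g[236:275,290].round())
print(s["view"])
E
```

```text
ptr end (array([643.36, 203.5 ,  78.19]), np.float64(1.7023425257136524))
ptr root (array([636.57, 203.72,  78.78]), np.float64(3.48226476251068))
clip diamond ctr (array([654.61, 209.88,  54.17]), np.float64(1.536328196905292))
apex+x (array([660.64, 209.69,  58.42]), np.float64(0.5463857548274176))
tip-x (array([648.61, 209.06,  52.12]), np.float64(2.290036837064507))
205 (np.float64(268.3243462466855), np.float64(281.52044622078733)) (np.float64(270.322416727577), np.float64(281.7142435707617)) (np.float64(186.79490483094747), np.float64(249.87134720458974)) (np.float64(186.38286889914886), np.float64(249.5061818513149))
209 (np.float64(269.95958833229264), np.float64(281.3432164288645)) (np.float64(271.9571242470759), np.float64(281.53864761029513)) (np.float64(186.84305385181602), np.float64(248.1605932712538)) (np.float64(186.43127528193827), np.float64(247.78695759135962))
(np.float64(196.1225712775872), np.float64(246.4106933214105)) (np.float64(251.04032136800413), np.float64(296.0849900021196))
(np.float64(198.29074054977957), np.float64(248.6771027349233)) (np.float64(263.425881531022), np.float64(296.80377852607853))
[126.  93.  47.  45.  46.  46.  46.  50.  53.  52.  50.  41. 160. 234.
 241. 239. 239. 240. 242. 221. 153. 131. 132. 132. 131. 129. 129. 127.
 127. 130.  99.  58.  51.  52.  52.  52.  53.  52.  52.] [145. 116.  66.  48.  50.  53.  52.  52.  53.  52.  50.  43. 144. 235.
 246. 244. 245. 245. 246. 210. 145. 139. 138. 135. 134. 131. 126. 124.
 126. 134.  95.  48.  51.  52.  53.  53.  53.  52.  53.]
[[ -1.    -0.02  -0.01 585.49]
 [ -0.01   0.66  -0.75  50.9 ]
 [  0.02  -0.75  -0.66 968.04]
 [  0.     0.     0.     1.  ]]
```

The left panel (top) shows the pointer at col 249.3 and the clip's diamond head at col 248. The right panel (side) shows the pointer's visible top at row 263, which triangulates to z ≈ 78, so the pointer blade is tall. The clip head is at row 273.6. Allowing for the heights, the pointer is at y ≈ 203.9 and the clip at ≈ 209.3, so the stop is about 5 mm short. I'll regrip and correct.

Emit:
apply_moves(
  increments=[
    [[0,1,0],[0,0,0],0.5],
    [[0,1,0],[0,0,0],0.5],
    [[0,1,0],[0,0,0],0.5],
    [[0,1,0],[0,0,0],0.5],
    [[0,1,0],[0,0,0],0.5],
    [[0,1,0],[0,0,0],0.5],
    [[0,1,0],[0,0,0],0.5],
    [[0,0.95,-0.5],[0,0,0],0.5],
    [[0,0,-0.9],[0,0,0],0.5],
    [[0,0,-0.9],[0,0,0],0.5],
  ],
)

```text
clock: 15.65
tool_pos: [619.2, 205.0, 144.6]
orientation: [1.0, -0.013, -0.001, 0.0]
force: [1.1, 0.3, 0.6]
width: 0.499
grasp_force: 0.0
```

Emit:
apply_moves(
  increments=[
    [[0,0,-0.9],[0,0,0],0.5],
    [[0,0,-0.8],[0,0,0],0.5],
    [[0,0,-0.5],[0,0,0],0.5],
    [[0,0,0],[0,0,0],0.5],
    [[0,0,0],[0,0,0],0],
    [[0,0,0],[0,0,0],0],
    [[0,0,0],[0,0,0],0],
    [[0,0,0],[0,0,0],0],
    [[0,0,0],[0,0,0],0],
    [[0,0,0],[0,0,0],0],
  ],
)

```text
clock: 16.9
tool_pos: [620.1, 203.9, 103.2]
orientation: [1.0, -0.013, 0.0, 0.001]
force: [0.1, -4.2, 1.9]
width: 0.203
grasp_force: 30.0
```

Emit:
apply_moves(
  increments=[
    [[0,0.05,0],[0,0,0],0],
    [[0,0.05,0],[0,0,0],0],
    [[0,0.05,0],[0,0,0],0],
    [[0,0.05,0],[0,0,0],0],
    [[0,0.05,0],[0,0,0],0],
    [[0,0.05,0],[0,0,0],0],
    [[0,0.03,0],[0,0,0],0],
    [[0,0,0],[0,0,0],0],
    [[0,0,0],[0,0,0],0],
    [[0,0,0],[0,0,0],0],
  ],
)

```text
clock: 18.15
tool_pos: [620.3, 209.5, 103.2]
orientation: [1.0, -0.013, 0.0, 0.002]
force: [-1.4, -7.3, 2.2]
width: 0.204
grasp_force: 30.0
```

```bash
python3 - <<'E'
from h import *
y=[]
for _ in range(4): y.append(r.read_state()["tool_pos"]); r.read_camera("side")
print(np.round(y,1), r.read_state()["force"].round(1))
E
```

```text
[[620.3 209.5 103.2]
 [620.3 209.5 103.2]
 [620.3 209.5 103.2]
 [620.3 209.5 103.2]] [-0.1 -7.2  3.7]
```

Emit:
apply_moves(
  increments=[
    [[0,-0.06,0],[0,0,0],0],
    [[0,-0.06,0],[0,0,0],0.5],
    [[0,0,0],[0,0,0],0.5],
    [[0,0,0],[0,0,0],0.5],
    [[0,0,0.7],[0,0,0],0.5],
    [[0,0,1],[0,0,0],0.5],
    [[0,0,1],[0,0,0],0.5],
    [[0,0,1],[0,0,0],0],
    [[0,-1,1],[0,0,0],0],
    [[0,-1,0],[0,0,0],0],
  ],
)

```text
clock: 19.6
tool_pos: [621.1, 168.3, 199.1]
orientation: [1.0, -0.013, 0.002, -0.0]
force: [0.9, 0.7, -0.7]
width: 0.243
grasp_force: 0.0
```

Emit:
apply_moves(
  increments=[
    [[0.2,-1,0],[0,0,0],0],
    [[0.2,-1,0],[0,0,0],0],
    [[0.2,-1,0],[0,0,0],0],
    [[0.2,-1,0],[0,0,0],0],
    [[0.2,-1,0],[0,0,0],0],
    [[0.2,-1,0],[0,0,0],0],
    [[0.2,0,0],[0,0,0],0],
    [[0,0,0],[0,0,0],0],
    [[0,0,0],[0,0,0],0],
    [[0,0,0],[0,0,0],0],
  ],
)

```text
clock: 20.85
tool_pos: [647.6, 50.3, 196.5]
orientation: [1.0, -0.013, -0.0, -0.0]
force: [-0.8, -0.4, -0.3]
width: 0.003
grasp_force: 0.0
```

```bash
python3 - <<'E'
from h import *
c=r.read_camera("top");s=r.read_camera("side");print(r.read_state()["tool_pos"])
m=np.zeros((600,800,3),np.uint8)
m[:,:390]=cv2.resize(c["frame"][178:208,238:257],(390,600),interpolation=cv2.INTER_CUBIC)
m[:,400:]=cv2.resize(s["frame"][242:302,266:306],(400,600),interpolation=cv2.INTER_CUBIC)
cv2.imwrite("pics/c5.png",m[:,:,::-1])
f=c["frame"].astype(int)
for q in range(182,191):print(q,f[q,243:256,0]-f[q,243:256,1],f[q,243:256,1])
E
```

```text
[647.63616383  50.0955884  196.57175829]
182 [ 62  82 103 112 115 115 109 109 110 106  90  56  48] [104  89  81  70  73  72  68  68  70  70  64  76  92]
183 [ 61  87 115 122 121 123 118 114 118 114 102  55  45] [99 86 73 71 72 71 70 65 65 65 45 52 80]
184 [ 61  88 114 118 122 121 120 108 102 110  99  59  44] [107  86  71  70  69  72  66  61  52  58  42  34  60]
185 [ 65  87 105 108 113 119 109  87  82 103  93  56  40] [102  81  68  58  67  70  60  42  40  56  40  24  39]
186 [61 75 85 78 89 98 81 62 75 85 76 53 36] [102  84  64  60  58  57  44  27  22  36  30  15  31]
187 [57 63 52 33 36 53 55 52 60 60 56 43 34] [109  99  92 103  84  47  19   7   3  16  13  16  24]
188 [53 52 41 20  9 13 32 40 43 40 38 41 27] [104 101 113 138 113  55  17   9   6  12  13   6  26]
189 [27 27 17  8  2  4 13 18 10 16 16 11 13] [ 77  74  99 130 114  60  30  20  26  27  22  32  30]
190 [0 0 1 1 1 2 2 3 0 1 0 2 4] [117 118 125 139 116  68  38  38  37  43  42  44  41]
```

View pics/c5.png

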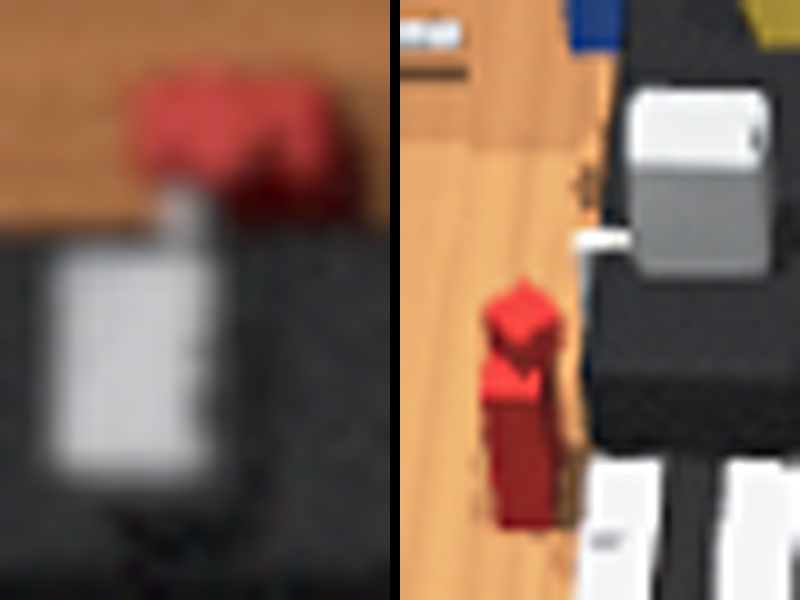

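Pointer and clip now agree. The pointer is at top col 246.3 (z 78) and side row 265.6, giving y ≈ 210. The clip is at col 248 (z ≈ 56), giving y ≈ 209.7. Next the yellow arm: go behind it and lower.

Emit:
apply_moves(
  increments=[
    [[0,1,0],[0,0,0],0],
    [[0,1,0],[0,0,0],0],
    [[0,1,0],[0,0,0],0],
    [[0,1,0],[0,0,0],0],
    [[0,0.93,0],[0,0,0],0],
    [[0.02,0,-0.9],[0,0,0],0],
    [[0,0,-0.9],[0,0,0],0],
    [[0,0,-0.9],[0,0,0],0],
    [[0,0,-0.9],[0,0,0],0],
    [[0,0,0],[0,0,0],0],
  ],
)

```text
clock: 22.2
tool_pos: [646.7, 147.5, 121.9]
orientation: [1.0, -0.013, -0.002, 0.0]
force: [0.2, -0.8, -0.5]
width: 0.003
grasp_force: 0.0
```

```bash
python3 - <<'E'
from h import *
for th in range(-20,91,10):
    a=np.radians(-th) # th=-20 folded .. 90 down ; jig x,z
    u=np.array([np.sin(a),np.cos(a)]);n=np.array([np.cos(a),-np.sin(a)])
    print(th,(np.array([5,65])+61*u+6*n).round(1),(np.array([5,65])+45*u+6*n).round(1))
E
```

```text
-20 [ 31.5 120.3] [ 26.  105.2]
-10 [ 21.5 124. ] [ 18.7 108.3]
0 [ 11. 126.] [ 11. 110.]
10 [  0.3 126.1] [  3.1 110.4]
20 [-10.2 124.4] [ -4.8 109.3]
30 [-20.3 120.8] [-12.3 107. ]
40 [-29.6 115.6] [-19.3 103.3]
50 [-37.9 108.8] [-25.6  98.5]
60 [-44.8 100.7] [-31.   92.7]
70 [-50.3  91.5] [-35.2  86. ]
80 [-54.   81.5] [-38.3  78.7]
90 [-56.  71.] [-40.  71.]
```

Emit:
apply_moves(
  increments=[
    [[-0.5,0.05,0],[0,0,0],0],
    [[-0.5,0.02,0],[0,0,0],0],
    [[-0.5,0.02,0],[0,0,0],0],
    [[-0.5,0.02,0],[0,0,0],0],
    [[-0.5,0.02,0],[0,0,0],0],
    [[-0.5,0.02,0],[0,0,0],0],
    [[-0.4,0,0],[0,0,0],0],
    [[0,0,0],[0,0,0],0],
    [[0.2,0,0.6],[0,0,0],0],
    [[0,0,0.6],[0,0,0],0],
  ],
)

```text
clock: 23.45
tool_pos: [584.9, 151.1, 149.4]
orientation: [1.0, -0.013, 0.0, -0.0]
force: [0.4, -0.2, 1.0]
width: 0.006
grasp_force: 0.0
```

```bash
python3 - <<'E'
from h import *
c=r.read_camera("side");save(c,"side2.png",(190,310,250,400),4)
E
```

```text
(no output)
```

View pics/side2.png

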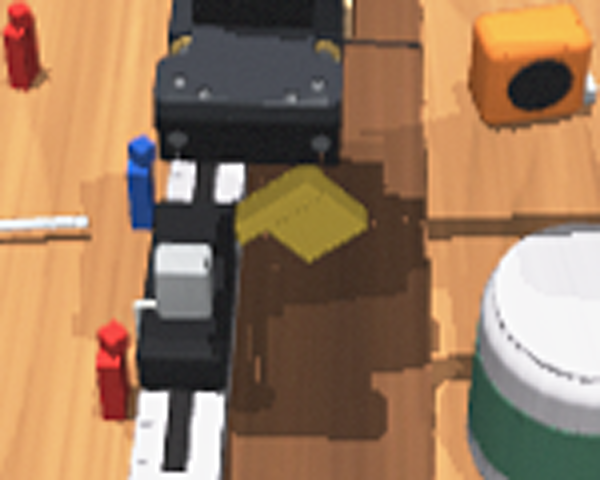

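The arm is about half down (side (245,325)), and the stop and clips are undisturbed. Now pressing it down.

Emit:
apply_moves(
  increments=[
    [[-0.6,0.02,0],[0,0,0],0],
    [[-0.6,0.02,0],[0,0,0],0],
    [[0,0,-0.5],[0,0,0],0],
    [[0,0,-0.5],[0,0,0],0],
    [[0,0,-0.5],[0,0,0],0],
    [[0,0,-0.5],[0,0,0],0],
    [[0,0,-0.5],[0,0,0],0],
    [[0,0,-0.35],[0,0,0],0],
    [[0,0,0],[0,0,0],0],
    [[0,0,0],[0,0,0],0],
  ],
)

```text
clock: 24.75
tool_pos: [560.7, 151.9, 91.6]
orientation: [1.0, -0.013, 0.0, -0.0]
force: [0.7, 0.3, -0.2]
width: 0.002
grasp_force: 0.0
```

Emit:
apply_moves(
  increments=[
    [[0,0,-0.05],[0,0,0],0],
    [[0,0,-0.05],[0,0,0],0],
    [[0,0,-0.05],[0,0,0],0],
    [[0,0,-0.05],[0,0,0],0],
    [[0,0,-0.03],[0,0,0],0],
    [[0,0,0],[0,0,0],0],
    [[0,0,0],[0,0,0],0],
    [[0,0,0],[0,0,0],0],
    [[0,0,0],[0,0,0],0],
    [[0,0,0],[0,0,0],0],
  ],
)

```text
clock: 26.0
tool_pos: [560.3, 151.9, 88.2]
orientation: [1.0, -0.013, 0.0, 0.0]
force: [-2.5, -0.6, 8.1]
width: 0.003
grasp_force: 4.1
```

Emit:
apply_moves(
  increments=[
    [[0,0,-0.05],[0,0,0],0],
    [[0,0,-0.04],[0,0,0],0],
    [[0,0,0],[0,0,0],0],
    [[0,0,0],[0,0,0],0],
    [[0,0,0],[0,0,0],0],
    [[0,0,0],[0,0,0],0],
    [[0,0,0],[0,0,0],0],
    [[0,0,0],[0,0,0],0],
    [[0,0,0],[0,0,0],0],
    [[0,0,0],[0,0,0],0],
  ],
)

```text
clock: 27.25
tool_pos: [560.3, 151.9, 87.9]
orientation: [1.0, -0.013, 0.001, 0.0]
force: [-5.1, 0.1, 16.7]
width: 0.006
grasp_force: 8.7
```

Emit:
apply_moves(
  increments=[
    [[0,0,0.6],[0,0,0],0],
    [[0,0,1],[0,0,0],0],
    [[0,0,1],[0,0,0],0],
    [[-0.03,-1,0.5],[0,0,0.65],0.15],
    [[-0.03,-1,0],[0,0,0.65],0.15],
    [[-0.03,-1,0],[0,0,0.65],0.15],
    [[-0.03,-1,0],[0,0,0.65],0.15],
    [[-0.03,-1,0],[0,0,0.65],0.15],
    [[-0.03,-1,0],[0,0,0.65],0.15],
    [[-0.03,-1,0],[0,0,0.65],0.15],
  ],
)

```text
clock: 28.5
tool_pos: [556.0, 11.3, 147.1]
orientation: [0.977, 0.214, 0.0, -0.0]
force: [0.1, -0.4, -0.2]
width: 0.151
grasp_force: 0.0
```

Emit:
apply_moves(
  increments=[
    [[-0.03,-1,0],[0,0,0.65],0.15],
    [[-0.03,-1,0],[0,0,0.65],0.15],
    [[-0.03,-1,0],[0,0,0.65],0.15],
    [[-0.03,-1,0],[0,0,0.65],0.15],
    [[-0.03,-1,0],[0,0,0.65],0.15],
    [[-0.03,-1,0],[0,0,0.65],0.15],
    [[-0.03,-1,0],[0,0,0.65],0.15],
    [[-0.03,-1,0],[0,0,0.65],0.15],
    [[-0.03,-1,0],[0,0,0.65],0.15],
    [[-0.03,-1,0],[0,0,0.65],0.15],
  ],
)

```text
clock: 29.75
tool_pos: [549.9, -188.7, 147.1]
orientation: [0.857, 0.515, -0.0, -0.0]
force: [0.9, -0.2, 0.9]
width: 0.149
grasp_force: 0.0
```

Emit:
apply_moves(
  increments=[
    [[-0.03,-1,0],[0,0,0.65],0.15],
    [[-0.03,-1,0],[0,0,0.65],0.15],
    [[-0.03,-1,0],[0,0,0.65],0.15],
    [[-0.03,-1,0],[0,0,0.65],0.15],
    [[-0.03,-1,0],[0,0,0.65],0.15],
    [[-0.03,-1,0],[0,0,0.65],0.15],
    [[0,-1,0],[0,0,0.65],0.15],
    [[0,-0.6,0],[0,0,0],0.15],
    [[0,0,0],[0,0,0],0.15],
    [[0,0,0],[0,0,0],0.15],
  ],
)

```text
clock: 31.0
tool_pos: [546.2, -339.2, 147.0]
orientation: [0.72, 0.694, 0.0, -0.001]
force: [-0.5, 0.2, -0.2]
width: 0.149
grasp_force: 0.0
```

```bash
python3 - <<'E'
from h import *
np.set_printoptions(precision=1,suppress=True)
c=r.read_camera("top");s=r.read_camera("side");f=c["frame"].astype(int)
st=r.read_state();print(st["tool_pos"],st["orientation"].round(3))
# pale batten mask
R,G,B=f[...,0],f[...,1],f[...,2]
m=((R>150)&(G>130)&(B>70)&(B<150)).astype(np.uint8);k,l,q,ce=cv2.connectedComponentsWithStats(m)
for i in range(1,k):
    if q[i,4]>60: print("batten",q[i])
y=((R>130)&(G>110)&(B<70)).astype(np.uint8);k,l,q,ce=cv2.connectedComponentsWithStats(y)
for i in range(1,k):
    if q[i,4]>15:
        print("yellow",q[i]); a=q[i]; print([atz(c,a[1]+v*(a[3]-1),a[0]+h*(a[2])-.5,71) for v,h in((0,0),(1,1))])
print("ptr G",f[188,240:256,1])
E
```

```text
[ 546.3 -339.1  147.1] [ 0.7  0.7  0.  -0. ]
batten [ 42   0  25  17 179]
batten [ 187    0  210   75 8708]
batten [376   0  20  38 292]
batten [ 539    8   41   56 1247]
batten [ 11  26  20  15 118]
batten [   0   36   72   45 1753]
batten [362 191 120   2 120]
batten [269 208   8  23 153]
batten [ 362  214  110   19 1963]
batten [341 267  11  15  96]
yellow [409  89  13   5  18]
[array([ 868.8, -173.6,   71. ]), array([ 858.1, -203.6,   71. ])]
yellow [205 104  12   6  22]
[array([847.3, 309.1,  71. ]), array([834.1, 280.6,  71. ])]
yellow [503 133   7   6  18]
[array([ 755.7, -385.6,   71. ]), array([ 743.3, -400.8,   71. ])]
yellow [ 25 161   8   5  18]
[array([722.1, 731.5,  71. ]), array([712. , 712.1,  71. ])]
yellow [420 183  10   6  16]
[array([ 643.6, -187.2,   71. ]), array([ 631.3, -209.4,   71. ])]
yellow [ 50 209  11   5  24]
[array([607.1, 667.1,  71. ]), array([597.1, 641.1,  71. ])]
yellow [270 214   7  18  23]
[array([581.5, 158.7,  71. ]), array([542.1, 143.2,  71. ])]
yellow [ 67 216   9   7  20]
[array([589.8, 626.9,  71. ]), array([575.3, 605.4,  71. ])]
yellow 
[... 174 characters left out ...]
ellow [143 232   7   7  18]
[array([548.1, 450.1,  71. ]), array([534. , 433.7,  71. ])]
yellow [  8 234  10   6  23]
[array([551.9, 761.7,  71. ]), array([539.8, 737.8,  71. ])]
yellow [154 236  11   6  20]
[array([538.3, 424.6,  71. ]), array([526.2, 399.2,  71. ])]
yellow [190 261   9   6  17]
[array([479.5, 341.6,  71. ]), array([467.7, 321. ,  71. ])]
yellow [339 266  17  26 215]
[array([459.5,   4.7,  71. ]), array([403.2, -31.5,  71. ])]
yellow [ 84 289   9   6  24]
[array([423. , 581.1,  71. ]), array([411.3, 560.3,  71. ])]
yellow [ 93 290  10   5  18]
[array([420.2, 560.6,  71. ]), array([410.8, 537.6,  71. ])]
ptr G [104 105 108 107 102 116 141 110  58  24  11  13   6   3  10  25]
```

Emit:
apply_moves(
  increments=[
    [[0.08,0,-0.9],[0,0,0],0.15],
    [[0,0,-0.9],[0,0,0],0.15],
    [[0,0,-0.9],[0,0,0],0.15],
    [[0,0,-0.9],[0,0,0],0.15],
    [[0,0,-0.9],[0,0,0],0.15],
    [[0,0,-0.8],[0,0,0],0.15],
    [[0,0.3,0],[0,0,0],0.15],
    [[0.01,0.3,0],[0,0,0],0.15],
    [[0.01,0.3,0],[0,0,0],0.15],
    [[0.01,0.3,0],[0,0,0],0.15],
  ],
)

```text
clock: 32.35
tool_pos: [549.2, -316.2, 42.0]
orientation: [0.72, 0.694, -0.0, 0.001]
force: [-1.0, -1.7, 1.8]
width: 0.153
grasp_force: 0.8
```

Emit:
apply_moves(
  increments=[
    [[0.01,0.4,0],[0,0,0],0.15],
    [[0.01,0.4,0],[0,0,0],0.15],
    [[0.01,0.4,0],[0,0,0],0.15],
    [[0.01,0.4,0],[0,0,0],0.15],
    [[0.01,0.4,0],[0,0,0],0.15],
    [[0.01,0.4,0],[0,0,0],0.15],
    [[0.01,0.4,0],[0,0,0],0.15],
    [[0.01,0.4,0],[0,0,0],0.15],
    [[0.01,0.4,0],[0,0,0],0.15],
    [[0.01,0.4,0],[0,0,0],0.15],
  ],
)

```text
clock: 33.6
tool_pos: [550.5, -235.5, 41.1]
orientation: [0.72, 0.694, -0.0, -0.0]
force: [-0.9, -2.2, 2.0]
width: 0.148
grasp_force: 1.2
```

```bash
cat > b.py <<'E'
from h import *
np.set_printoptions(precision=1,suppress=True)
c=r.read_camera("top");f=c["frame"].astype(int)
st=r.read_state();print(st["tool_pos"],st["force"])
R,G,B=f[...,0],f[...,1],f[...,2]
m=((R>150)&(G>130)&(B>70)&(B<150)).astype(np.uint8)
m[:210]=0;m[240:]=0;k,l,q,ce=cv2.connectedComponentsWithStats(m)
for i in range(1,k):
    if q[i,4]>100:
        print("pale",q[i],"+y end",atz(c,223,q[i][0]-.5,46),"-y end",atz(c,223,q[i][0]+q[i][2]-.5,46))
        for col in (q[i][0]+4,q[i][0]+q[i][2]-5):
            w=np.where(l[:,col]==i)[0]; print("x range",atz(c,w[0]-.5,col,46)[0],atz(c,w[-1]+.5,col,46)[0])
print("ptr G",f[188,240:256,1]); print("gap row G",f[223,262:300,2])
E
python3 b.py
```

```text
[ 550.2 -234.1   41. ] [ 0.4 -1.2  0. ]
pale [269 210   8  21 137] +y end [563.2 163.8  46. ] -y end [562.7 145.2  46. ]
x range 594.6239999789042 545.4506526298409
x range 594.6888508873525 545.5134840364377
pale [324 214  50  19 822] +y end [559.7  35.7  46. ] -y end [556.6 -80.5  46. ]
x range 581.6750800452535 537.3581098198406
x range 576.7055154298253 560.3610172944084
ptr G [104 105 100 104 100 116 139 111  58  19  16  17  20  11  11  27]
gap row G [40 40 38 38 40 39 53 72 88 87 93 93 92 84 64 38 19 30 34 42 41 40 40 42
 47 43 39 40 45 39 43 42 41 44 44 44 47 45]
```

Emit:
apply_moves(
  increments=[
    [[0.01,0.5,0],[0,0,0],0.15],
    [[0.01,0.5,0],[0,0,0],0.15],
    [[0.01,0.5,0],[0,0,0],0.15],
    [[0.01,0.5,0],[0,0,0],0.15],
    [[0.01,0.5,0],[0,0,0],0.15],
    [[0.01,0.5,0],[0,0,0],0.15],
    [[0.01,0.5,0],[0,0,0],0.15],
    [[0.01,0.5,0],[0,0,0],0.15],
    [[0.01,0.4,0],[0,0,0],0.15],
    [[0.01,0.2,0],[0,0,0],0.15],
  ],
)

```text
clock: 34.9
tool_pos: [552.5, -143.5, 41.2]
orientation: [0.72, 0.694, -0.0, -0.0]
force: [0.3, -1.5, -0.5]
width: 0.149
grasp_force: 0.4
```

```bash
python3 b.py
```

```text
[ 552.5 -143.1   41.2] [-0.5  0.4 -0.1]
pale [269 210   8  21 135] +y end [563.2 163.8  46. ] -y end [562.7 145.2  46. ]
x range 594.6239999789042 545.4506526298409
x range 594.6888508873525 545.5134840364377
pale [284 215  25  18 362] +y end [562.3 128.8  46. ] -y end [560.7  70.6  46. ]
x range 581.8996030376019 539.8578176256442
x range 580.8713695408142 559.8124724824183
pale [348 215  37  14 276] +y end [558.2 -20.1  46. ] -y end [ 555.9 -105.9   46. ]
x range 577.7932920488098 570.7759480008269
x range 573.6646099255819 550.3577111439064
ptr G [102 104 102 102 102 113 138 112  56  26  11  12  10   9  14  22]
gap row G [ 45  38  39  39  40  42  48  75  87  90  90  92  91  85  62  33  19  29
  37  37  38  62 101 125 131 134 131 130 131 131 128 129 132 131 131 131
 129 130]
```

Emit:
apply_moves(
  increments=[
    [[0,0.07,0],[0,0,0],0.15],
    [[0,0.07,0],[0,0,0],0.15],
    [[0,0.07,0],[0,0,0],0.15],
    [[0,0.07,0],[0,0,0],0.15],
    [[0.01,0.07,0],[0,0,0],0.15],
    [[0,0.07,0],[0,0,0],0.15],
    [[0,0.07,0],[0,0,0],0.15],
    [[0,0.07,0],[0,0,0],0.15],
    [[0,0.07,0],[0,0,0],0.15],
    [[0,0.07,0],[0,0,0],0.15],
  ],
)

```text
clock: 36.2
tool_pos: [552.9, -130.0, 41.2]
orientation: [0.72, 0.694, 0.0, 0.0]
force: [0.1, -1.7, 0.2]
width: 0.153
grasp_force: 0.8
```

Emit:
apply_moves(
  increments=[
    [[0,0.01,0],[0,0,0],0.15],
    [[0,0.01,0],[0,0,0],0.15],
    [[0,0.01,0],[0,0,0],0.15],
    [[0,0.01,0],[0,0,0],0.15],
    [[0,0.01,0],[0,0,0],0.15],
    [[0,0.01,0],[0,0,0],0.15],
    [[0,0.01,0],[0,0,0],0.15],
    [[0,0,0],[0,0,0],0.15],
    [[0,0,0],[0,0,0],0.15],
    [[0,0,0],[0,0,0],0.15],
  ],
)

```text
clock: 37.45
tool_pos: [552.9, -128.7, 41.2]
orientation: [0.72, 0.694, 0.0, 0.0]
force: [-0.0, -1.9, 1.7]
width: 0.151
grasp_force: 0.9
```

```bash
python3 b.py; python3 -c "
from h import *
F=[]
for _ in range(4): r.read_camera('side'); F.append(r.read_state()['force'])
print(np.mean(F,0))"
```

```text
[ 552.8 -128.7   41.2] [ 0.2 -1.3  2. ]
pale [269 210   8  21 136] +y end [563.2 163.8  46. ] -y end [562.7 145.2  46. ]
x range 594.6239999789042 545.4506526298409
x range 594.6888508873525 545.5134840364377
pale [278 215  21  18 274] +y end [562.7 142.8  46. ] -y end [561.3  93.9  46. ]
x range 582.2854758507243 540.2333509330836
x range 581.5138858686843 562.7820498189324
pale [330 215  48  18 420] +y end [559.4  21.7  46. ] -y end [556.3 -89.7  46. ]
x range 578.9464087070473 574.2634396457597
x range 574.1113666425675 543.8285327599592
ptr G [104 103 104 101 101 110 137 113  62  15  18  11  14  10  18  18]
gap row G [ 37  41  39  37  42  42  53  75  87  90  91  91  89  83  64  61 105 125
 132 133 132 132 129 131 131 129 131 133 131 130 126 112  82  63  74  74
  67  65]
[ 0.31757153 -1.30274167  1.1206378 ]
```

Emit:
apply_moves(
  increments=[
    [[0,0.01,0],[0,0,0],0.15],
    [[0,0.01,0],[0,0,0],0.15],
    [[0,0.01,0],[0,0,0],0.15],
    [[0,0.01,0],[0,0,0],0.15],
    [[0,0.01,0],[0,0,0],0.15],
    [[0,0.01,0],[0,0,0],0.15],
    [[0,0.01,0],[0,0,0],0.15],
    [[0,0.01,0],[0,0,0],0.15],
    [[0,0,0],[0,0,0],0.15],
    [[0,0,0],[0,0,0],0.15],
  ],
)

```text
clock: 38.95
tool_pos: [552.8, -127.1, 41.2]
orientation: [0.72, 0.694, 0.0, 0.0]
force: [-0.3, -3.2, 2.2]
width: 0.151
grasp_force: 1.2
```

Emit:
apply_moves(
  increments=[
    [[0,0.01,0],[0,0,0],0.15],
    [[0,0.01,0],[0,0,0],0.15],
    [[0,0.01,0],[0,0,0],0.15],
    [[0,0.01,0],[0,0,0],0.15],
    [[0,0.01,0],[0,0,0],0.15],
    [[0,0,0],[0,0,0],0.15],
    [[0,0,0],[0,0,0],0.15],
    [[0,0,0],[0,0,0],0.15],
    [[0,0,0],[0,0,0],0.15],
    [[0,0,0],[0,0,0],0.15],
  ],
)

```text
clock: 40.2
tool_pos: [553.0, -126.8, 41.2]
orientation: [0.72, 0.694, -0.0, 0.001]
force: [-0.3, -5.7, 1.3]
width: 0.151
grasp_force: 2.9
```

Contact is felt: the force has risen to 5.7 N, below the stop's 8 N of friction, with almost no motion. Backing off.

Emit:
apply_moves(
  increments=[
    [[0,-0.1,0],[0,0,0],0.15],
    [[0,-0.5,0],[0,0,0],0.15],
    [[0,-0.8,0],[0,0,0],0.15],
    [[0,-0.5,0.5],[0,0,0],0.15],
    [[0,0,1],[0,0,0],0.15],
    [[0,0,1],[0,0,0],0.15],
    [[0,-0.5,1],[0,0,0],0.15],
    [[0,-1,1],[0,0,0],0.15],
    [[0,-1,0],[0,0,0],0.15],
    [[0,-1,0],[0,0,0],0.15],
  ],
)

```text
clock: 41.45
tool_pos: [552.4, -235.4, 130.9]
orientation: [0.72, 0.694, -0.0, -0.0]
force: [0.8, -0.0, -0.1]
width: 0.155
grasp_force: 0.0
```

Emit:
apply_moves(
  increments=[
    [[0,-1,0],[0,0,0],0.15],
    [[0,-1,0],[0,0,0],0.15],
    [[0,-1,0],[0,0,0],0.15],
    [[0,-1,0],[0,0,0],0.15],
    [[0,-1,0],[0,0,0],0.15],
    [[0,-1,0],[0,0,0],0.15],
    [[0,-1,0],[0,0,0],0.15],
    [[0,-1,0],[0,0,0],0.15],
    [[0,0,0],[0,0,0],0.15],
    [[0,0,0],[0,0,0],0.15],
  ],
)

```text
clock: 42.7
tool_pos: [552.5, -393.5, 130.9]
orientation: [0.72, 0.694, 0.0, -0.001]
force: [0.3, 0.5, -0.3]
width: 0.147
grasp_force: 0.0
```

```bash
python3 b.py; python3 - <<'E'
from h import *
c=r.read_camera("top");s=r.read_camera("side")
m=np.zeros((600,800,3),np.uint8)
m[:280]=cv2.resize(c["frame"][177:247,225:425],(800,280),interpolation=cv2.INTER_CUBIC)
m[285:,:]=cv2.resize(s["frame"][160:318,200:600],(800,315),interpolation=cv2.INTER_CUBIC)
cv2.imwrite("pics/end.png",m[:,:,::-1])
E
```

```text
[ 552.6 -393.1  130.9] [0.7 1.  0.1]
pale [269 210   7  21 132] +y end [563.2 163.8  46. ] -y end [562.8 147.5  46. ]
x range 594.6239999789042 545.4506526298409
x range 594.7537061648476 545.5763196517013
pale [ 278  215  111   19 2003] +y end [562.7 142.8  46. ] -y end [ 555.6 -115.2   46. ]
x range 582.2854758507243 540.2333509330836
x range 573.4094144541489 531.5552617952445
ptr G [102 103 105 103 102 110 134 110  60  17   8  15   9  16  18  21]
gap row G [ 41  40  43  40  42  40  49  73  85  88  92  87  90  86  62  70 106 127
 134 131 133 132 130 132 129 132 131 131 130 130 129 130 131 130 131 131
 130 130]
```

View pics/end.png

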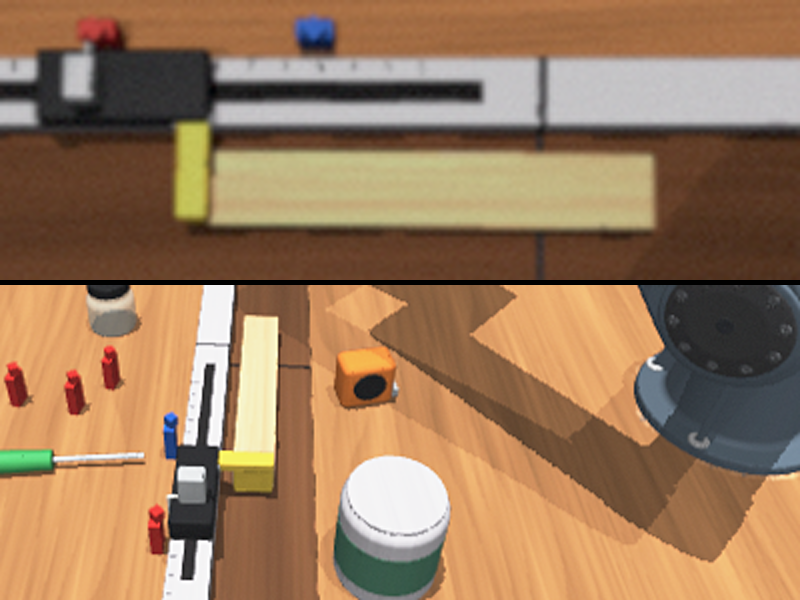

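The final picture shows the pointer at the red clip (top crop (45,90)), the arm level across the bed, and the batten end against it (crop (190,212)). Nothing else has moved and the robot is clear.

```bash
python3 -c "
from station import r
print(r.finish_job())"
```

```text
the job is handed in; nothing more can be done
None
```

The job is handed in, at about 43 s of the 72 s allowed: the pointer is in line with the red clip to within about 1 mm by camera, the yellow arm is down on its end stop, the batten's end touches the arm, and the tin, jar, tape measure and screwdriver were left alone.

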